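Stand the toppled tube blank back up in its bay of the stock bin

ROBOT

A 7-joint arm with a two-finger parallel gripper is mounted at the origin on the work surface. World frame = base frame: x ahead of the robot, y to its left, z up, the work surface at z = 0. Lengths are in mm, angles in rad, forces in N, time in s.
With the tool pointing down it reaches from about 400 to 900 mm from the base axis. Payload 5.6 kg.
Tool frame: the origin (TCP) lies midway between the tips of the shut fingers; the grasp point (between the pads) lies 19 mm behind it; z points along the fingers, x is the direction in which the jaws open and shut, and the axes are right-handed (so a half turn about z gives the same grasp; the last joint's range is limited). The gripper opens to 92 mm and grips with 3 to 60 N. Pads are 20 mm wide; open, the fingers measure 128 mm over their backs; the gripper's body (75 mm by 189 mm) begins 69 mm behind the grasp point.
Start: joints at [1.176, 0.468, -0.012, 1.603, 0.006, 1.071, -0.056], TCP at [223.942, -610.212, 214.592] pointing down, gripper open.
Joint ranges: [-2.53, 2.53], [-0.31, 2.02], [-1.57, 1.55], [0.28, 2.44], [-1.29, 4.43], [0.15, 1.84], [-2.92, 2.92]. Speed limits (rad/s): [2.57, 2.57, 3.14, 3.14, 3.14, 3.14, 3.14].

INTERFACE

Orientations are given as a rotation vector (axis times angle).
In Python, from rig import ctrl, cams gives the robot as it stands. The module is installed in compiled form; this text tells all that it offers.
- The arm moves only by the tool servo_tool, never from a script. Its argument "deltas" is a list of rows, each an object with "dr": the turn, a rotation vector about the tool's x, y, z in degrees, a list of three; "offset": the shift along the tool's x, y, z in m, a list of three; "hand": the opening, from 0 (shut) to 1 (fully open). In form: [{"dr": [wx, wy, wz], "offset": [x, y, z], "hand": hand}, ...]. A call has 1 to 20 rows; each row is the pose to reach, as a shift and turn from the pose commanded when the call began, along the tool's axes at that moment; what a row does not reach only later rows make up. A row lasts 1/12 s, in which the tool goes at most 41.7 mm and 7.16 degrees, less where a joint would pass 70% of its speed; a pose out of reach is approached as far as the arm can. A call with a gripper value outside its range is refused whole. The fingers move at their own pace and stop on an object; "force" is the grip in N (left out, the last holds). Time passes only in rows, so rows that repeat a pose let the fingers close. It gives the time, the measured TCP pose, the force and the opening at its end, in the units of the state.
- ctrl.read_state(): the state, without advancing time (a new reading comes with each control period).
- cams.get_image(name): name is "scene" or "top" or "wrist"; returns a dict with "color" (400x640x3 uint8, blue, green, red), "depth" (400x640 float32, mm along the optical axis (not along the pixel's ray), 0 where there is no reading), "mtx" (3x3 intrinsics, pixels), "k1" (the pictures are not rectified: a ray, as slopes to the right and down, at radius r is drawn at 1 + k1 r^2 times it, then the intrinsics apply), "xyz" and "orientation" of the camera in the world; the wrist camera has in their place "hand_eye" (4x4, takes a point from camera to tool coordinates, whose origin is the TCP and whose axes are the tool frame's). Camera axes: x right, y down, z forward; pixel columns grow to the right and rows downward; lengths in mm; the calibration is good to about 2 mm. A picture is of the moment at which its call begins: read the wrist's pose just before it.
- ctrl.close_job(): hands the job in, once; it reports no verdict.
The state is a dict: "clock": time; "joint_pos": joint angles; "qvel": joint speeds; "tau": joint torques, N m; "eef_pos": TCP position; "eef_rot": TCP orientation; "force": force on the tool from outside, world axes, zero at the start; "wrist_torque": the same for the moment, N m; "finger_gap": finger opening in mm.
Only numpy, scipy, OpenCV 4.12 (cv2) and the standard library are available. Lean on these libraries where they do the work, as an engineer would, in place of code of your own. Each camera call takes 0.05 s, during which the arm holds its last target. There are 200 camera calls.

TASK

A steel tube blank with red end caps has toppled and leans across the open middle of the green stock bin. Tip it upright inside the bin, keeping its lower end down below the rim all the time, and stand it on the floor of the bay that bears the red label, beside the red-capped tube already there; set it down, do not drop it, and let go. The standing tubes must stay standing where they are, and everything else on the bench is to be left alone.

Things in the scene. Friction and masses are not known exactly. Their poses are not given: they have to be found in the camera images.
- tube: Toppled steel tube, 32 mm diameter, 200 mm long, flat red caps on both closed ends, about 0.4 kg. Origin: centre of the face of its lower end (foot); z axis runs up along the tube. At the start it leans about 40 degrees from vertical towards the robot: foot in the corner of the bin's floor and far wall, upper part on the near rim, sticking out some 43 mm past it.
- tube_foot (a point): Centre of the lower end face of the toppled tube (the origin of tube).
- tube_head (a point): Centre of the upper end face of the toppled tube, 200 mm along its z axis from the foot.
- bin: Deep green sheet-steel bin, fixed, long side across the robot's front. Origin: centre of its underside; x across it away from the robot, y along it, z up. Inside 125 mm (x) by 313 mm (y); walls and floor 4 mm thick: floor 4 mm, rim 124 mm above the origin. Outside: a bead 6 mm wide round the rim, a bar handle 26 mm out at each short end.
- bin_middle (a point): Centre of the floor of the bin's open middle, which is 125 mm long (y), between two cross partitions 4 mm thick and only 45 mm tall (above the floor), centred 64.5 mm to either side of this point along the bin's y. Beyond the partitions lie the two bays, centred 109.5 mm from this point.
- label_red: Red label plate clipped over the far (+x) rim of the red bay, 70 mm wide, 3 mm higher than the rim, fixed. Origin NOT on the plate but at the centre of the red bay's floor; axes parallel to the bin's. A bay measures 125 mm (x) by 90 mm (y) inside; red may be on the left or on the right.
- label_blue: Blue label plate of the same form on the bay at the other end of the bin, fixed; origin at the centre of the blue bay's floor.
- red_mate: Loose tube, 32 mm diameter, 160 mm tall, red caps, 0.31 kg, standing upright in the red bay, close to its far (+x) wall: axis 30 to 40 mm beyond the bay's centre in x and within 15 mm of it in y. Origin: centre of its underside, z axis up.
- blue_mate: The same with blue caps, standing in the blue bay in the same way. Origin: centre of its underside, z axis up.
- hammer: Bystander: hammer with wooden handle, 290 mm, lying on the bench beside the bin.
- brush: Bystander: wire brush with wooden back and handle, 260 mm long, lying beyond the bin.
- spray_can: Bystander: yellow spray can, 53 mm diameter, 176 mm tall, standing on the bench left of the bin.
- magnet: Bystander: red magnetic welding square, about 110 mm, 20 mm thick, lying left of the bin.
- flat_bar: Bystander: flat steel bar 200 x 30 x 6 mm lying on the bench.
- angle_bar: Bystander: steel angle offcut 160 mm long, 30 mm tall, lying right of the bin.
Mind the look-alikes: they are no part of the job. Leave any turquoise look-alike of the red_mate alone. What is shaped like the tube but pink is not meant.

How it is judged:
By the outcome, as a careful person would: the job done as asked, in the order asked, and still so for the second after the job is handed in, with the robot touching nothing.
It also fails if it takes over 35 s, if anything falls off the work surface, if the arm or the gripper's body presses on something with over 40 N, if the wrist force passes 120 N, or if a joint passes its speed limit or range.

## Working session

There is one attempt and no reset: what is moved stays moved. The work goes in short steps, Python scripts to look and compute and a tool call to move; the robot and the scene stay as the last step left them, time stands still between calls to the robot, and variables do not carry over. Pictures are saved under pics/ and viewed, about 8 in all and at most 12, crops included, and the job is handed in when it is done.

Besides the shell and the picture viewer there is one more tool, called after "Request:" by a JSON object that holds its "fn" and its "kwargs", one argument or row to a line. servo_tool: Moves the arm, as the interface text tells. Its arguments: {"type":"object","properties":{"deltas":{"type":"array"},"force":{"type":"number"}},"required":["deltas"]}

```bash
mkdir -p pics
python3 - <<'E'
from rig import ctrl,cams
import cv2,pickle
print(ctrl.read_state())
d={}
for n in("scene","top","wrist"):
    i=cams.get_image(n);d[n]=i
    print(n,{k:v for k,v in i.items() if k not in("color","depth")})
    cv2.imwrite(f"pics/{n}0.png",i["color"])
pickle.dump(d,open("d0.pkl","wb"))
E
```

```text
{'clock': 0.0, 'joint_pos': array([ 1.17603504,  0.46834827, -0.01156854,  1.60359472,  0.00600089,
        1.07141709, -0.05625019]), 'qvel': array([ 0.00084016,  0.00019268,  0.00091215,  0.00062203,  0.00035659,
        0.00192631, -0.00025422]), 'tau': array([-5.87513623e-04, -5.20579433e+01, -1.25010734e-02, -2.43752986e+01,
       -5.65835601e-02,  1.70774502e-02,  1.61840744e-04]), 'eef_pos': array([ 223.67526902, -609.69240616,  213.67106949]), 'eef_rot': array([-2.57510941e+00,  1.79802901e+00,  2.34919960e-03]), 'force': array([ 0.13940105, -0.27665986,  0.73705436]), 'wrist_torque': array([-0.02689875,  0.01580856, -0.02630668]), 'finger_gap': 91.72510676795342}
scene {'mtx': array([[378.71231051,   0.        , 318.35147462],
       [  0.        , 378.71231051, 199.06843719],
       [  0.        ,   0.        ,   1.        ]]), 'k1': -0.07337512027069444, 'xyz': array([1233.28532803,   -5.98243271, 1087.97707811]), 'orientation': array([-1.88251071, -1.80278365,  0.62697625])}
top {'mtx': array([[434.79774869,   0.        , 323.07113421],
       [  0.        , 434.79774869, 209.46454362],
       [  0.        ,   0.        ,   1.        ]]), 'k1': -0.051071146766980095, 'xyz': array([ 239.5562303 ,   18.18273513, 1341.04665236]), 'orientation': array([-2.12234936,  2.06080348, -0.23570402])}
wrist {'mtx': array([[306.84815131,   0.        , 322.65390655],
       [  0.        , 306.84815131, 197.87660058],
       [  0.        ,   0.        ,   1.        ]]), 'k1': -0.008822413806027041, 'hand_eye': array([[ 9.99999097e-01,  1.20472003e-03, -5.95801374e-04,
        -8.45397533e-01],
       [-1.00964548e-03,  9.65977718e-01,  2.58623334e-01,
        -7.28461614e+01],
       [ 8.87099564e-04, -2.58622499e-01,  9.65978062e-01,
        -1.70101277e+02],
       [ 0.00000000e+00,  0.00000000e+00,  0.00000000e+00,
         1.00000000e+00]])}
```

View pics/scene0.png

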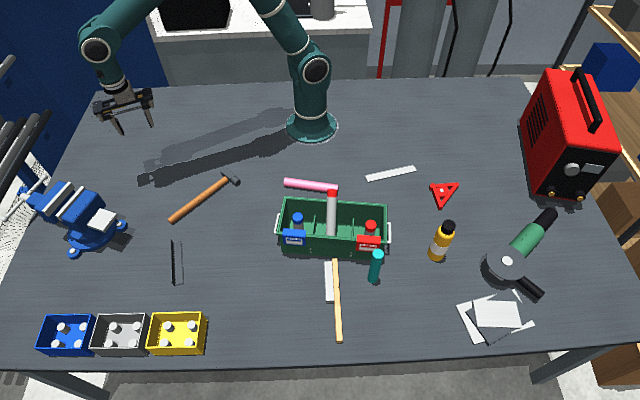

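View pics/top0.png

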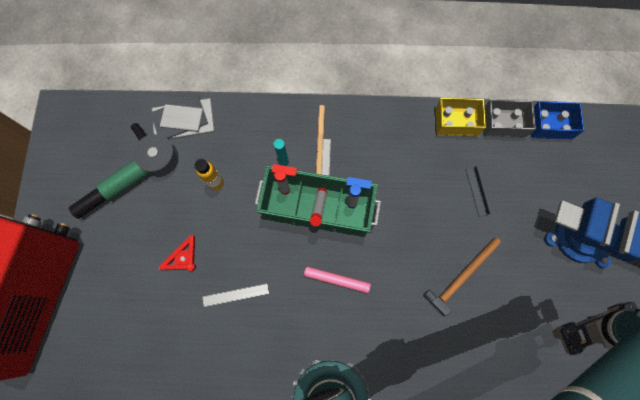

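Candidates for the tube: 
- The grey tube with a red cap leaning in the bin, scene (332,195), top (316,220). This is the one I want.
- The pink tube, scene (310,185), top (337,280). It is a decoy.
- The turquoise tube, scene (377,265), top (281,152). It is a decoy.
- The red mate, scene (370,228), top (281,178), and the blue mate, top (355,190). Both stand in their bays.

The red bay is on the +y side (left).

```bash
cat > h.py <<'E'
import numpy as np,cv2
from scipy.spatial.transform import Rotation as R
def pose(im,st=None):
    if "hand_eye" in im:
        H=im["hand_eye"];Rt=R.from_rotvec(st["eef_rot"]).as_matrix()
        return Rt@H[:3,:3],Rt@H[:3,3]+st["eef_pos"]
    return R.from_rotvec(im["orientation"]).as_matrix(),np.array(im["xyz"])
def rays(im,px):
    k=np.array([im["k1"],0,0,0,0.])
    u=cv2.undistortPoints(np.array(px,float).reshape(-1,1,2),im["mtx"],k).reshape(-1,2)
    return np.c_[u,np.ones(len(u))]
def plane(im,px,z,st=None):
    Rm,t=pose(im,st);d=rays(im,px)@Rm.T
    return t+d*((z-t[2])/d[:,2])[:,None]
def pts(im,mask,st=None):
    v,u=np.nonzero(mask&(im["depth"]>0));Rm,t=pose(im,st)
    return (rays(im,np.c_[u,v])*im["depth"][v,u][:,None])@Rm.T+t,np.c_[u,v]
def hue(im,lo,hi,s=120,v=60):
    h=cv2.cvtColor(im["color"],cv2.COLOR_BGR2HSV);H=h[...,0]
    m=((H>=lo)&(H<=hi)) if lo<=hi else ((H>=lo)|(H<=hi))
    return m&(h[...,1]>s)&(h[...,2]>v)
E
python3 - <<'E'
import pickle,numpy as np,cv2
from h import *
d=pickle.load(open("d0.pkl","rb"))
for n,(u0,v0,u1,v1) in(("top",(245,150,390,245)),("scene",(268,180,400,260))):
    im=d[n];roi=np.zeros((400,640),bool);roi[v0:v1,u0:u1]=1
    g=hue(im,45,82,80,30)&roi
    P,_=pts(im,g);r=P[abs(P[:,2]-124)<6]
    print(n,"green",len(P),len(r),"zmed",np.median(r[:,2]),cv2.minAreaRect(r[:,:2].astype(np.float32)))
    for c,lo,hi in(("red",172,6),("blue",105,125)):
        k,lab,st,cen=cv2.connectedComponentsWithStats((hue(im,lo,hi,140,70)&roi).astype(np.uint8))
        for i in range(1,k):
            if st[i,4]<8: continue
            Q,_=pts(im,lab==i)
            print(c,st[i],cen[i].round(1),"xyz",np.median(Q,0).round(1),Q.min(0).round(0),Q.max(0).round(0))
a=d["top"]["color"][150:245,250:390];b=d["scene"]["color"][170:265,265:405]
cv2.imwrite("pics/c1.png",cv2.resize(np.vstack([a,b]),None,fx=3.1,fy=3.1,interpolation=cv2.INTER_CUBIC))
E
```

```text
top green 4693 841 zmed 123.35701876454846 ((565.7960815429688, 54.25584411621094), (333.2962646484375, 144.99224853515625), 81.41812896728516)
red [271 164  26  18 290] [282.5 171.9] xyz [641.7 158.  128.3] [605. 119.   5.] [704. 196. 168.]
red [318 188   9   4  19] [322.3 189.1] xyz [619.5  39.9  29.4] [611.  30.   7.] [629.  55.  38.]
red [310 213  12  14 129] [315.4 219.6] xyz [492.7  56.7 166.5] [477.  41.  29.] [512.  75. 182.]
blue [346 177  26  19 311] [357.2 185.3] xyz [609.2 -57.5 128. ] [ 566. -101.   13.] [631. -29. 169.]
scene green 4315 776 zmed 123.68945343954778 ((568.6880493164062, 51.47185516357422), (331.4457702636719, 147.8448944091797), 81.41980743408203)
red [327 189  11   8  76] [331.5 192.5] xyz [502.9  53.1 169. ] [371.  38.  24.] [512.  82. 178.]
red [365 219  12  13 120] [370.1 225.3] xyz [624.7 161.2 163.2] [521. 144.   6.] [639. 195. 170.]
red [356 235  25  16 268] [367.7 240.8] xyz [653.9 151.8 126.4] [558. 117.   4.] [666. 189. 134.]
blue [292 212  11  12 111] [297.1 217.5] xyz [588.  -55.6 163.4] [485. -81.  15.] [602. -41. 169.]
blue [282 228  24  18 273] [293.9 234.7] xyz [622.4 -67.  126.2] [ 516. -105.    1.] [636. -34. 133.]
```

View pics/c1.png

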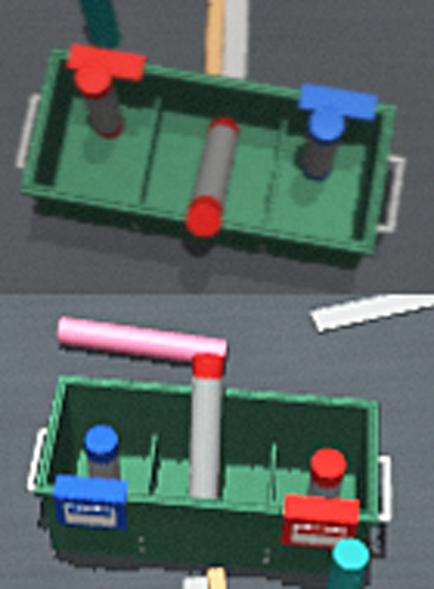

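Near match to expectation. The rim measures 333 x 145 mm at z 123.5, the bin yaw is -8.6°, and the red bay is at +y. The tube in the crop leans from foot (225,125) to head (205,215), towards the robot. I'll work out the pre-grasp move.

```bash
cat >> h.py <<'E'
C=np.array([567.2,52.9,0]);A=np.deg2rad(-8.58)
RB=R.from_euler("z",A).as_matrix()
tow=lambda p:C+RB@np.array(p,float)
tob=lambda p:(np.array(p,float)-C)@RB
def tool(tilt): # jaws along -bin y, tool tilted so that z = -(tube axis), tilt deg towards robot
    a=np.deg2rad(tilt);z=np.array([np.sin(a),0,-np.cos(a)]);x=np.array([0,-1.,0])
    return RB@np.c_[x,np.cross(z,x),z]
def delta(st,pb,tilt,Rt=None):
    R0=R.from_rotvec(st["eef_rot"]).as_matrix();Rt=tool(tilt) if Rt is None else Rt
    print("dr",np.rad2deg(R.from_matrix(R0.T@Rt).as_rotvec()).round(1),"off",((tow(pb)-st["eef_pos"])@R0/1000).round(4))
E
python3 - <<'E'
from h import *;from rig import ctrl;import pickle
st=ctrl.read_state();delta(st,(-117.6,-6,214),40);delta(st,(-117.6,-6,300),0)
d=pickle.load(open("d0.pkl","rb"))
im=d["top"]
for n in("top","scene"):
    im=d[n];Rm,t=pose(im)
    h=cv2.cvtColor(im["color"],cv2.COLOR_BGR2HSV)
    P,uv=pts(im,np.ones((400,640),bool));B=tob(P)
    hs=h[uv[:,1],uv[:,0]]
    m=(abs(B[:,1])<40)&(abs(B[:,0])<95)&(B[:,2]>50)&(B[:,2]<190)&(hs[:,1]<60)
    Q=B[m];s=Q[:,2];print(n,len(Q),"bin y vs z",np.polyfit(s,Q[:,1],1),[ (z,np.median(Q[abs(s-z)<12],0).round(1)) for z in(70,100,130,155)])
E
```

```text
dr [39.2 10.1 27.5] off [-0.5551 -0.4447  0.0006]
dr [ 0.   0.1 28.7] off [-0.5552 -0.4447 -0.0854]
top 209 bin y vs z [-0.03807505 -2.34698423] [(70, array([18.5, -6.2, 68.9])), (100, array([-6.5, -6.5, 99.4])), (130, array([-31.8,  -8.6, 128.8])), (155, array([-47.7,  -7.5, 150.4]))]
scene 386 bin y vs z [-0.02611429 -4.66651139] [(70, array([17.4, -5.7, 72.8])), (100, array([-4.2, -8.2, 99.4])), (130, array([-29.8,  -7.8, 130.2])), (155, array([-48. ,  -9.2, 150.4]))]
```

Request:
{"fn": "servo_tool", "kwargs": {
  "deltas": [
    {"dr": [0, 0, 10], "offset": [-0.05, -0.04, -0.02], "hand": 0.85},
    {"dr": [0, 0, 20], "offset": [-0.1, -0.08, -0.02], "hand": 0.85},
    {"dr": [39, 10, 27.5], "offset": [-0.555, -0.445, 0], "hand": 0.85},
    {"dr": [39, 10, 27.5], "offset": [-0.555, -0.445, 0], "hand": 0.85},
    {"dr": [39, 10, 27.5], "offset": [-0.555, -0.445, 0], "hand": 0.85},
    {"dr": [39, 10, 27.5], "offset": [-0.555, -0.445, 0], "hand": 0.85},
    {"dr": [39, 10, 27.5], "offset": [-0.555, -0.445, 0], "hand": 0.85},
    {"dr": [39, 10, 27.5], "offset": [-0.555, -0.445, 0], "hand": 0.85},
    {"dr": [39, 10, 27.5], "offset": [-0.555, -0.445, 0], "hand": 0.85},
    {"dr": [39, 10, 27.5], "offset": [-0.555, -0.445, 0], "hand": 0.85},
    {"dr": [39, 10, 27.5], "offset": [-0.555, -0.445, 0], "hand": 0.85},
    {"dr": [39, 10, 27.5], "offset": [-0.555, -0.445, 0], "hand": 0.85},
    {"dr": [39, 10, 27.5], "offset": [-0.555, -0.445, 0], "hand": 0.85},
    {"dr": [39, 10, 27.5], "offset": [-0.555, -0.445, 0], "hand": 0.85},
    {"dr": [39, 10, 27.5], "offset": [-0.555, -0.445, 0], "hand": 0.85},
    {"dr": [39, 10, 27.5], "offset": [-0.555, -0.445, 0], "hand": 0.85},
    {"dr": [39, 10, 27.5], "offset": [-0.555, -0.445, 0], "hand": 0.85},
    {"dr": [39, 10, 27.5], "offset": [-0.555, -0.445, 0], "hand": 0.85},
    {"dr": [39, 10, 27.5], "offset": [-0.555, -0.445, 0], "hand": 0.85},
    {"dr": [39, 10, 27.5], "offset": [-0.555, -0.445, 0], "hand": 0.85}
  ]
}}

```text
clock: 1.82
eef_pos: [457.2, -69.6, 255.1]
eef_rot: [-1.699, 1.974, -0.708]
force: [0.3, -0.9, -0.2]
finger_gap: 78.3
```

Run:
```python
from h import *;from rig import ctrl
st=ctrl.read_state();delta(st,(-117.6,-8,214),40);print(st["joint_pos"].round(2),tob(st["eef_pos"]))
```

```text
dr [ 0.6 -0.   0. ] off [-0.1296  0.0471  0.0144]
[ 1.27 -0.31 -1.01  2.44 -1.07  0.32 -0.59] [ -90.44890504 -137.57678787  255.10852175]
```

Joints 2 and 4 are at their limits, so a 40° tool tilt does not reach here. I'll split the tilt: grasp at +20° and end at -20°. The jaws close across the tilt plane, so this is fine.

Run:
```python
from h import *;from rig import ctrl
st=ctrl.read_state();delta(st,(-87.7,-8,240),0);delta(st,(-87.7,-8,211),20)
```

```text
dr [-39.4  -0.   -0. ] off [-0.1296  0.0074  0.0133]
dr [-19.4  -0.    0. ] off [-0.1296  0.0259  0.0357]
```

Request:
{"fn": "servo_tool", "kwargs": {
  "deltas": [
    {"dr": [-7, 0, 0], "offset": [0, 0, 0], "hand": 0.85},
    {"dr": [-14, 0, 0], "offset": [-0.02, 0, 0], "hand": 0.85},
    {"dr": [-19.4, 0, 0], "offset": [-0.05, 0.01, 0.013], "hand": 0.85},
    {"dr": [-19.4, 0, 0], "offset": [-0.08, 0.02, 0.025], "hand": 0.85},
    {"dr": [-19.4, 0, 0], "offset": [-0.11, 0.026, 0.036], "hand": 0.85},
    {"dr": [-19.4, 0, 0], "offset": [-0.13, 0.026, 0.036], "hand": 0.85},
    {"dr": [-19.4, 0, 0], "offset": [-0.13, 0.026, 0.036], "hand": 0.85},
    {"dr": [-19.4, 0, 0], "offset": [-0.13, 0.026, 0.036], "hand": 0.85},
    {"dr": [-19.4, 0, 0], "offset": [-0.13, 0.026, 0.036], "hand": 0.85}
  ]
}}

```text
clock: 2.57
eef_pos: [460.9, 54.2, 223.3]
eef_rot: [-1.884, 2.182, -0.387]
force: [0.2, -0.0, -0.3]
finger_gap: 78.1
```

Run:
```python
from h import *;from rig import ctrl,cams
st=ctrl.read_state();print(st["clock"],tob(st["eef_pos"]).round(1),st["joint_pos"].round(2));delta(st,(-87.7,-8,211),20)
im=cams.get_image("wrist");cv2.imwrite("pics/w1.png",im["color"])
P,uv=pts(im,np.ones((400,640),bool),st);B=tob(P)
h=cv2.cvtColor(im["color"],cv2.COLOR_BGR2HSV)[uv[:,1],uv[:,0]]
m=(abs(B[:,1]+8)<22)&(abs(B[:,0])<100)&(B[:,2]>60)&(B[:,2]<190)&(h[:,1]<60)
Q=B[m];print(len(Q))
for z in range(70,190,15):
    q=Q[abs(Q[:,2]-z)<4]
    if len(q)>20: print(z,np.median(q,0).round(1),np.percentile(q[:,1],[2,98]).round(1))
r=hue(im,172,6,120,60);
k,lab,s,c=cv2.connectedComponentsWithStats(r.astype(np.uint8))
for i in range(1,k):
    if s[i,4]>80:
        q,_=pts(im,lab==i,st);q=tob(q);print(s[i],np.median(q,0).round(1),np.percentile(q,2,0).round(1),np.percentile(q,98,0).round(1))
g=hue(im,45,82,80,30)[uv[:,1],uv[:,0]]&(abs(B[:,2]-124)<4)&(abs(B[:,0])<85)
q=B[g];print("rim",len(q),np.median(q[:,2]),np.percentile(q[q[:,0]>50][:,0],[2,98]),np.percentile(q[q[:,0]<-50][:,0],[2,98]),np.polyfit(q[q[:,0]>50][:,1],q[q[:,0]>50][:,0],1))
```

```text
2.5667 [-105.3  -14.6  223.3] [ 1.56 -0.31 -1.57  2.22 -0.43  0.61 -1.47]
dr [-0.3  0.3  0.1] off [-0.0065 -0.0123  0.0176]
2184
70 [21.3 -2.6 70.4] [-16.2  11.4]
85 [10.7 -1.  85.2] [-17.2  12.8]
100 [  0.5  -1.8 100.5] [-23.2  12.7]
115 [ 62.1  -5.3 115.1] [-25.2  12.3]
130 [-29.   -4.9 130.3] [-19.6   8.8]
145 [-41.5  -6.3 144.9] [-20.2   8.1]
160 [-51.4  -5.2 158.2] [-15.9   4.9]
[ 148   44   82   50 2757] [ 46.3 110.  151.1] [22.  81.2 64.5] [116.5 159.  165.1]
[303 103  22  11  88] [54.2 -0.  31.3] [ 46.9 -12.9  23.2] [60.7 11.5 38.1]
[ 295  173   41   45 1456] [-72.9  -7.  167.8] [-87.4 -21.    0.9] [-55.5   7.3 176. ]
rim 7425 123.78594749033033 [52.01722506 71.86180496] [-71.61246577 -52.81764525] [5.26201142e-04 6.57903400e+01]
```

View pics/w1.png

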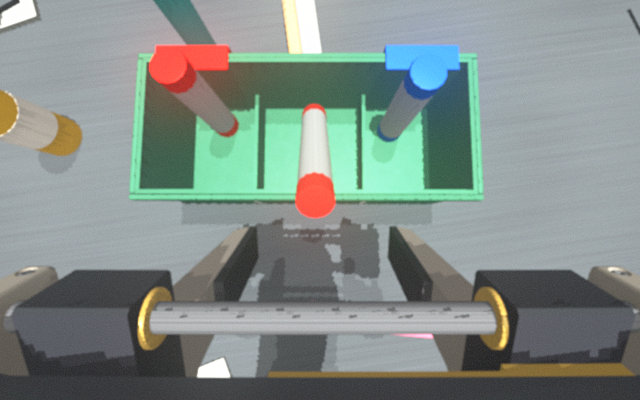

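The view confirms the bin pose: rim edges at ±71.7, yaw error 0. The tube head is at bin y ≈ -7, at pixel (316,195), and lies between the open fingers. The arm has drifted into a poor elbow posture, with j3 at its limit. I'll move up and out with the tool vertical to recover.

Run:
```python
from h import *;from rig import ctrl
st=ctrl.read_state();delta(st,(40,-8,330),0);delta(st,(40,-8,330),-20)
```

```text
dr [-20.3   0.2   0.1] off [-0.0066 -0.1733 -0.0498]
dr [-40.3   0.2   0.2] off [-0.0066 -0.1733 -0.0498]
```

Request:
{"fn": "servo_tool", "kwargs": {
  "deltas": [
    {"dr": [0, 0, 0], "offset": [0, -0.02, -0.04], "hand": 0.85},
    {"dr": [-7, 0, 0], "offset": [0, -0.05, -0.05], "hand": 0.85},
    {"dr": [-14, 0, 0], "offset": [-0.006, -0.08, -0.05], "hand": 0.85},
    {"dr": [-20.3, 0, 0], "offset": [-0.006, -0.11, -0.05], "hand": 0.85},
    {"dr": [-20.3, 0, 0], "offset": [-0.006, -0.14, -0.05], "hand": 0.85},
    {"dr": [-20.3, 0, 0], "offset": [-0.006, -0.173, -0.05], "hand": 0.85},
    {"dr": [-20.3, 0, 0], "offset": [-0.006, -0.173, -0.05], "hand": 0.85},
    {"dr": [-20.3, 0, 0], "offset": [-0.006, -0.173, -0.05], "hand": 0.85}
  ]
}}

```text
clock: 3.28
eef_pos: [457.0, 31.6, 368.7]
eef_rot: [-2.032, 2.356, -0.028]
force: [-0.0, -0.4, -0.4]
finger_gap: 78.0
```

Run:
```python
from h import *;from rig import ctrl
st=ctrl.read_state();print(st["clock"],tob(st["eef_pos"]).round(1),st["joint_pos"].round(2),st["qvel"].round(2));delta(st,(40,-8,330),0);delta(st,(-60,-8,230),0);delta(st,(-66,-8,134),0);delta(st,(-60.3,-8,136),20)
```

```text
3.2833 [-105.8  -37.5  368.7] [ 1.77 -0.31 -1.57  1.81 -0.33  1.31 -1.44] [ 0.06 -0.   -0.01 -0.09  0.01  0.1   0.02]
dr [-1.9  0.7  0.1] off [-0.0287 -0.1445  0.044 ]
dr [-1.9  0.7  0.1] off [-0.0278 -0.0411  0.1405]
dr [-1.9  0.7  0.1] off [-0.0267 -0.0319  0.2362]
dr [18.1  0.7  0. ] off [-0.0267 -0.0376  0.2344]
```

The local IK is wedged at the j2 and j3 limits. I'll back out towards the start area, where j3 was near 0, and come in again at a larger radius with the tool vertical.

```bash
cat >> h.py <<'E'
def deltaw(st,p,yaw):  # tool down, tool-x at yaw deg, world p
    a=np.deg2rad(yaw);x=np.array([np.cos(a),np.sin(a),0]);z=np.array([0,0,-1.])
    Rt=np.c_[x,np.cross(z,x),z];R0=R.from_rotvec(st["eef_rot"]).as_matrix()
    print("dr",np.rad2deg(R.from_matrix(R0.T@Rt).as_rotvec()).round(1),"off",((np.array(p)-st["eef_pos"])@R0/1000).round(4))
E
python3 - <<'E'
from h import *;from rig import ctrl
st=ctrl.read_state()
for p,y in(((460,-150,360),-95),((400,-350,340),-85),((300,-550,320),-75)):deltaw(st,p,y)
E
```

```text
dr [-2.   0.6 -3.4] off [ 0.1793 -0.0294  0.0076]
dr [ -2.    0.4 -13.4] off [0.3861 0.0012 0.0242]
dr [ -2.    0.3 -23.4] off [0.5989 0.0714 0.0394]
```

Request:
{"fn": "servo_tool", "kwargs": {
  "deltas": [
    {"dr": [-2, 0.6, -1], "offset": [0.04, -0.006, 0], "hand": 0.85},
    {"dr": [-2, 0.6, -2], "offset": [0.08, -0.012, 0.003], "hand": 0.85},
    {"dr": [-2, 0.6, -3], "offset": [0.12, -0.02, 0.005], "hand": 0.85},
    {"dr": [-2, 0.6, -3.4], "offset": [0.16, -0.025, 0.007], "hand": 0.85},
    {"dr": [-2, 0.5, -5], "offset": [0.2, -0.025, 0.009], "hand": 0.85},
    {"dr": [-2, 0.5, -8], "offset": [0.24, -0.02, 0.012], "hand": 0.85},
    {"dr": [-2, 0.5, -10], "offset": [0.28, -0.015, 0.015], "hand": 0.85},
    {"dr": [-2, 0.4, -11], "offset": [0.32, -0.01, 0.02], "hand": 0.85},
    {"dr": [-2, 0.4, -12], "offset": [0.36, 0, 0.024], "hand": 0.85},
    {"dr": [-2, 0.4, -14], "offset": [0.4, 0.005, 0.025], "hand": 0.85},
    {"dr": [-2, 0.4, -16], "offset": [0.44, 0.02, 0.03], "hand": 0.85},
    {"dr": [-2, 0.3, -18], "offset": [0.48, 0.03, 0.03], "hand": 0.85},
    {"dr": [-2, 0.3, -20], "offset": [0.52, 0.04, 0.035], "hand": 0.85},
    {"dr": [-2, 0.3, -22], "offset": [0.56, 0.06, 0.04], "hand": 0.85},
    {"dr": [-2, 0.3, -23.4], "offset": [0.6, 0.07, 0.04], "hand": 0.85},
    {"dr": [-2, 0.3, -23.4], "offset": [0.6, 0.07, 0.04], "hand": 0.85}
  ]
}}

```text
clock: 4.62
eef_pos: [278.1, -335.1, 362.3]
eef_rot: [2.483, -1.906, 0.043]
force: [0.2, -0.1, 0.1]
finger_gap: 77.8
```

Run:
```python
from h import *;from rig import ctrl
st=ctrl.read_state();print(st["clock"],st["eef_pos"].round(1),st["joint_pos"].round(2),st["qvel"].round(2))
for p,y in(((330,-480,330),-78),((480,-350,340),-85),((560,-150,340),-95),((590,40,330),-98.6)):deltaw(st,p,y)
```

```text
4.6167 [ 278.1 -335.1  362.3] [ 2.53 -0.11 -1.57  1.86 -0.11  1.26 -0.32] [-0.    0.7  -0.01 -0.    0.71 -0.04 -0.23]
dr [-0.5 -1.6  3. ] off [ 0.1525 -0.0124  0.0367]
dr [-0.6 -1.6 10. ] off [ 0.066  -0.191   0.0257]
dr [-0.7 -1.5 20. ] off [-0.1065 -0.32    0.0219]
dr [-0.8 -1.5 23.6] off [-0.2825 -0.398   0.0276]
```

Request:
{"fn": "servo_tool", "kwargs": {
  "deltas": [
    {"dr": [0, -1, 0], "offset": [0.04, 0, 0.01], "hand": 0.85},
    {"dr": [0, -1, 0], "offset": [0.08, 0, 0.02], "hand": 0.85},
    {"dr": [0, -1, 0], "offset": [0.12, 0, 0.03], "hand": 0.85},
    {"dr": [0, -1, 0], "offset": [0.15, 0, 0.03], "hand": 0.85},
    {"dr": [0, -1, 0], "offset": [0.18, 0, 0.03], "hand": 0.85},
    {"dr": [0, -1, 0], "offset": [0.21, 0, 0.03], "hand": 0.85},
    {"dr": [0, -1, 0], "offset": [0.24, 0, 0.03], "hand": 0.85},
    {"dr": [0, -1, 0], "offset": [0.24, 0, 0.03], "hand": 0.85}
  ]
}}

```text
clock: 5.28
eef_pos: [285.9, -442.4, 370.4]
eef_rot: [2.49, -1.914, 0.023]
force: [-1.5, -0.5, 3.1]
finger_gap: 78.2
```

Run:
```python
from h import *;from rig import ctrl
st=ctrl.read_state();print(st["clock"],st["eef_pos"].round(1),st["joint_pos"].round(2),st["qvel"].round(2))
for p,y in(((330,-480,330),-78),((480,-350,340),-85),((560,-150,340),-95),((590,40,330),-98.6)):deltaw(st,p,y)
```

```text
5.2833 [ 285.9 -442.4  370.4] [ 1.92  0.37 -1.25  1.66  0.36  1.36 -0.69] [-1.8   1.23  1.06 -0.92  1.14  0.38 -0.79]
dr [-0.5 -0.7  2.9] off [ 0.0472 -0.0326  0.0413]
dr [-0.5 -0.7  9.9] off [-0.0397 -0.2111  0.0316]
dr [-0.6 -0.6 19.9] off [-0.2124 -0.3398  0.0304]
dr [-0.6 -0.6 23.5] off [-0.3884 -0.4176  0.0388]
```

It's unwinding: j1, j2 and j3 have all left their limits. I'll continue outward.

Request:
{"fn": "servo_tool", "kwargs": {
  "deltas": [
    {"dr": [0, -0.6, 0], "offset": [0.04, -0.01, 0.01], "hand": 0.85},
    {"dr": [0, -0.6, 0], "offset": [0.08, -0.03, 0.02], "hand": 0.85},
    {"dr": [0, -0.6, 0], "offset": [0.12, -0.06, 0.03], "hand": 0.85},
    {"dr": [0, -0.6, 0], "offset": [0.13, -0.09, 0.03], "hand": 0.85},
    {"dr": [0, -0.6, 0], "offset": [0.13, -0.12, 0.03], "hand": 0.85},
    {"dr": [0, -0.6, 0], "offset": [0.13, -0.12, 0.03], "hand": 0.85},
    {"dr": [0, -0.6, 0], "offset": [0.13, -0.12, 0.03], "hand": 0.85},
    {"dr": [0, -0.6, 0], "offset": [0.13, -0.12, 0.03], "hand": 0.85}
  ]
}}

```text
clock: 5.95
eef_pos: [435.8, -536.0, 343.3]
eef_rot: [-2.487, 1.908, -0.012]
force: [-0.9, -0.0, 0.2]
finger_gap: 77.9
```

Run:
```python
from h import *;from rig import ctrl
st=ctrl.read_state();print(st["clock"],st["eef_pos"].round(1),st["joint_pos"].round(2),st["qvel"].round(2))
for p,y in(((480,-400,340),-80),((560,-250,340),-85),((610,-100,340),-92),((620,40,330),-98.6)):deltaw(st,p,y)
```

```text
5.95 [ 435.8 -536.   343.3] [ 1.45  0.67 -1.05  1.29  0.57  1.48 -0.85] [ 0.04 -0.01  0.01  0.    0.   -0.   -0.  ]
dr [-0.6 -0.1  5. ] off [-0.1199 -0.0779  0.0038]
dr [-0.6 -0.1 10. ] off [-0.244  -0.1941  0.0048]
dr [-0.6 -0.  17. ] off [-0.3759 -0.2813  0.0054]
dr [-0.6  0.  23.6] off [-0.5086 -0.3271  0.0156]
```

Run:
```python
from h import *;from rig import ctrl
st=ctrl.read_state()
for a,r in((-40,720),(-25,740),(-10,740),(3,720)):
    deltaw(st,(r*np.cos(np.deg2rad(a)),r*np.sin(np.deg2rad(a)),320),-75-(a+51)*23.6/54)
```

```text
dr [-0.6 -0.1  4.8] off [-0.0407 -0.1305  0.0246]
dr [-0.6 -0.1 11.4] off [-0.1548 -0.2845  0.0259]
dr [-0.6 -0.  17.9] off [-0.3176 -0.3884  0.0266]
dr [-0.6  0.  23.6] off [-0.4807 -0.4221  0.0267]
```

Request:
{"fn": "servo_tool", "kwargs": {
  "deltas": [
    {"dr": [-0.6, 0, 1], "offset": [-0.01, -0.035, 0.006], "hand": 0.85},
    {"dr": [-0.6, 0, 2], "offset": [-0.02, -0.07, 0.012], "hand": 0.85},
    {"dr": [-0.6, 0, 3.5], "offset": [-0.03, -0.1, 0.018], "hand": 0.85},
    {"dr": [-0.6, 0, 4.8], "offset": [-0.04, -0.13, 0.024], "hand": 0.85},
    {"dr": [-0.6, 0, 6], "offset": [-0.065, -0.163, 0.025], "hand": 0.85},
    {"dr": [-0.6, 0, 7], "offset": [-0.085, -0.195, 0.025], "hand": 0.85},
    {"dr": [-0.6, 0, 8.5], "offset": [-0.11, -0.225, 0.025], "hand": 0.85},
    {"dr": [-0.6, 0, 10], "offset": [-0.13, -0.255, 0.025], "hand": 0.85},
    {"dr": [-0.6, 0, 11.4], "offset": [-0.155, -0.285, 0.026], "hand": 0.85},
    {"dr": [-0.6, 0, 13], "offset": [-0.19, -0.305, 0.026], "hand": 0.85},
    {"dr": [-0.6, 0, 14.5], "offset": [-0.22, -0.33, 0.026], "hand": 0.85},
    {"dr": [-0.6, 0, 16], "offset": [-0.255, -0.35, 0.026], "hand": 0.85},
    {"dr": [-0.6, 0, 17], "offset": [-0.29, -0.37, 0.026], "hand": 0.85},
    {"dr": [-0.6, 0, 18], "offset": [-0.32, -0.39, 0.026], "hand": 0.85},
    {"dr": [-0.6, 0, 19.5], "offset": [-0.36, -0.4, 0.026], "hand": 0.85},
    {"dr": [-0.6, 0, 21], "offset": [-0.4, -0.41, 0.026], "hand": 0.85},
    {"dr": [-0.6, 0, 22.5], "offset": [-0.44, -0.42, 0.026], "hand": 0.85},
    {"dr": [-0.6, 0, 23.6], "offset": [-0.48, -0.422, 0.026], "hand": 0.85},
    {"dr": [-0.6, 0, 23.6], "offset": [-0.48, -0.422, 0.026], "hand": 0.85}
  ]
}}

```text
clock: 7.53
eef_pos: [716.4, 46.1, 322.8]
eef_rot: [-2.059, 2.368, 0.005]
force: [-0.6, 1.3, -0.8]
finger_gap: 78.0
```

Run:
```python
from h import *;from rig import ctrl
st=ctrl.read_state();print(st["clock"],st["eef_pos"].round(1),tob(st["eef_pos"]).round(1),st["joint_pos"].round(2),st["qvel"].round(2))
for x,z,t in((150,330,0),(-40,260,0),(-60,200,0),(-66,134,0),(-60.3,136,20)):delta(st,(x,-7,z),t)
```

```text
7.5333 [716.4  46.1 322.8] [148.5  15.5 322.8] [ 0.41  0.69 -0.93  1.24  0.54  1.46 -2.17] [ 0.06  0.01  0.04 -0.05  0.05  0.02  0.09]
dr [-0.   0.3  0.6] off [ 0.0225 -0.0013 -0.0073]
dr [-0.   0.3  0.6] off [0.0209 0.1887 0.0626]
dr [-0.   0.3  0.6] off [0.021  0.2088 0.1226]
dr [-0.   0.3  0.6] off [0.0212 0.2148 0.1886]
dr [20.   0.4  0.5] off [0.0213 0.2091 0.1866]
```

Request:
{"fn": "servo_tool", "kwargs": {
  "deltas": [
    {"dr": [0, 0, 0.6], "offset": [0.01, 0.035, 0.012], "hand": 0.85},
    {"dr": [0, 0, 0.6], "offset": [0.021, 0.07, 0.024], "hand": 0.85},
    {"dr": [0, 0, 0.6], "offset": [0.021, 0.105, 0.036], "hand": 0.85},
    {"dr": [0, 0, 0.6], "offset": [0.021, 0.14, 0.048], "hand": 0.85},
    {"dr": [0, 0, 0.6], "offset": [0.021, 0.175, 0.058], "hand": 0.85},
    {"dr": [3, 0, 0.6], "offset": [0.021, 0.189, 0.063], "hand": 0.85},
    {"dr": [6, 0, 0.6], "offset": [0.021, 0.2, 0.085], "hand": 0.85},
    {"dr": [10, 0, 0.6], "offset": [0.021, 0.209, 0.11], "hand": 0.85},
    {"dr": [10, 0, 0.6], "offset": [0.021, 0.214, 0.13], "hand": 0.85},
    {"dr": [10, 0, 0.6], "offset": [0.021, 0.214, 0.13], "hand": 0.85}
  ]
}}

```text
clock: 8.37
eef_pos: [500.7, 44.9, 188.1]
eef_rot: [-1.96, 2.307, -0.201]
force: [-0.4, 0.9, 0.6]
finger_gap: 78.0
```

Run:
```python
from h import *;from rig import ctrl,cams
st=ctrl.read_state();print(st["clock"],st["eef_pos"].round(1),tob(st["eef_pos"]).round(1),st["joint_pos"].round(2),st["qvel"].round(2))
for t in (10,15,20):
    a=np.deg2rad(t);x=-66.8+19*np.sin(a);z=153.7-19*np.cos(a);print(t,x,z);delta(st,(x,-7,z),t)
im=cams.get_image("wrist")
P,uv=pts(im,np.ones((400,640),bool),st);B=tob(P)
h=cv2.cvtColor(im["color"],cv2.COLOR_BGR2HSV)[uv[:,1],uv[:,0]]
m=(abs(B[:,1]+8)<25)&(abs(B[:,0])<100)&(B[:,2]>60)&(B[:,2]<190)&(h[:,1]<60)
Q=B[m]
for z in range(70,190,15):
    q=Q[abs(Q[:,2]-z)<4]
    if len(q)>20: print(z,np.median(q,0).round(1),np.percentile(q[:,1],[3,97]).round(1))
r=hue(im,172,6,120,60);
k,lab,s,c=cv2.connectedComponentsWithStats(r.astype(np.uint8))
for i in range(1,k):
    if s[i,4]>80:
        q,_=pts(im,lab==i,st);q=tob(q);print(s[i],np.median(q,0).round(1),np.percentile(q,3,0).round(1),np.percentile(q,97,0).round(1))
```

```text
8.3667 [500.7  44.9 188.1] [-64.6 -17.8 188.1] [ 0.69  0.35 -1.03  2.06  0.53  0.81 -2.37] [ 0.    0.01 -0.02 -0.13 -0.04  0.06  0.06]
10 -63.50068462432832 134.98865269276803
dr [ 0.2 -0.3 -0.7] off [-0.011   0.008   0.0525]
15 -61.882438143052106 135.3474093005077
dr [ 5.2 -0.4 -0.7] off [-0.011   0.0064  0.0524]
20 -60.301617276812294 135.84584020506773
dr [10.2 -0.4 -0.7] off [-0.0111  0.0048  0.0522]
70 [21.3 -2.5 70.1] [-16.8  11.1]
85 [ 9.4 -1.1 85.2] [-17.4  13. ]
100 [ -2.2  -2.7 100.4] [-18.8  13.5]
115 [-13.5  -4.5 115.1] [-21.2  14.2]
130 [-29.1  -5.4 130.1] [-19.9   8.8]
145 [-41.7  -6.5 145.2] [-20.4   8.2]
160 [-51.3  -6.  158. ] [-16.6   4.8]
[  91   38  109   74 5396] [ 52.7 110.9 128.7] [ 23.3  81.8 123.6] [ 76.9 143.7 164.9]
[293  93  27  16 197] [53.3 -0.9 31.4] [ 46.2 -13.7  24.5] [60.5 11.8 37.9]
[205 109  13  22  89] [ 33.3 103.9  15.9] [ 24.4 101.9   9.7] [ 45.4 112.1  22.4]
[ 285  215   47   51 2025] [-68.   -7.3 167.8] [-86.6 -21.1 158.4] [-54.7   7.  175.8]
```

Request:
{"fn": "servo_tool", "kwargs": {
  "deltas": [
    {"dr": [2, 0, -0.7], "offset": [-0.006, 0.003, 0.014], "hand": 0.85},
    {"dr": [4, -0.4, -0.7], "offset": [-0.011, 0.006, 0.028], "hand": 0.85},
    {"dr": [5.2, -0.4, -0.7], "offset": [-0.0113, 0.0064, 0.042], "hand": 0.85},
    {"dr": [5.2, -0.4, -0.7], "offset": [-0.0113, 0.0064, 0.052], "hand": 0.85},
    {"dr": [5.2, -0.4, -0.7], "offset": [-0.0113, 0.0064, 0.052], "hand": 0.85}
  ]
}}

```text
clock: 8.83
eef_pos: [510.5, 57.9, 138.5]
eef_rot: [-1.924, 2.236, -0.294]
force: [0.7, -0.1, 0.0]
finger_gap: 78.0
```

Run:
```python
from h import *;from rig import ctrl,cams
st=ctrl.read_state();print(st["clock"],tob(st["eef_pos"]).round(1),st["joint_pos"].round(2),st["force"].round(1));delta(st,(-61.9,-6.5,135.3),15)
a=cams.get_image("wrist")["color"];cv2.imwrite("pics/w2.png",a)
```

```text
8.8333 [-56.8  -3.6 138.5] [ 0.54  0.38 -0.9   2.15  0.74  0.62 -2.59] [ 0.7 -0.1  0. ]
dr [-0.2  0.3 -0. ] off [0.0029 0.0058 0.0017]
```

View pics/w2.png

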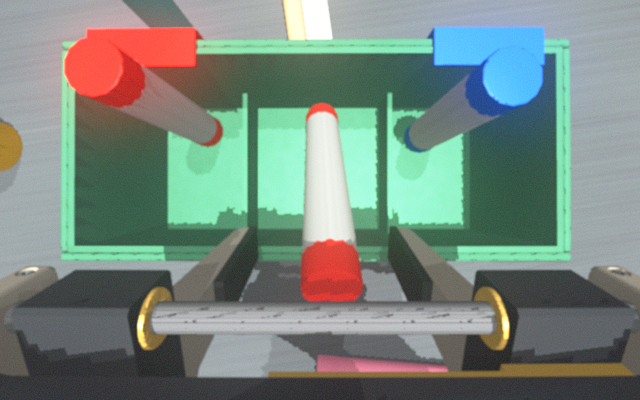

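Request:
{"fn": "servo_tool", "kwargs": {
  "deltas": [
    {"dr": [0, 0.3, 0], "offset": [0.003, 0.006, 0.0017], "hand": 0.85},
    {"dr": [0, 0.3, 0], "offset": [0.003, 0.006, 0.0017], "hand": 0.4},
    {"dr": [0, 0.3, 0], "offset": [0.003, 0.006, 0.0017], "hand": 0.2},
    {"dr": [0, 0.3, 0], "offset": [0.003, 0.006, 0.0017], "hand": 0.1},
    {"dr": [0, 0.3, 0], "offset": [0.003, 0.006, 0.0017], "hand": 0.1},
    {"dr": [0, 0.3, 0], "offset": [0.003, 0.006, 0.0017], "hand": 0.1},
    {"dr": [0, 0.3, 0], "offset": [0.003, 0.006, 0.0017], "hand": 0.1}
  ],
  "force": 45
}}

```text
clock: 9.47
eef_pos: [503.8, 56.6, 135.3]
eef_rot: [-1.927, 2.237, -0.299]
force: [0.2, -0.5, 0.1]
finger_gap: 40.1
```

Run:
```python
from h import *;from rig import ctrl,cams
st=ctrl.read_state();print(st["clock"],tob(st["eef_pos"]).round(1),st["joint_pos"].round(2),st["force"].round(1),st["finger_gap"]);
for p,t in (((-61.9,-6.5,135.3),15),):delta(st,p,t)
Rt=R.from_rotvec(st["eef_rot"]).as_matrix();print((RB.T@Rt).round(3))
```

```text
9.4667 [-63.3  -5.8 135.3] [ 0.54  0.37 -0.9   2.17  0.75  0.61 -2.6 ] [ 0.2 -0.5  0.1] 40.05591014067158
dr [-0.2  0.1  0. ] off [ 0.0007 -0.0013  0.0004]
[[ 0.001 -0.965  0.263]
 [-1.    -0.001  0.001]
 [-0.001 -0.263 -0.965]]
```

Request:
{"fn": "servo_tool", "kwargs": {
  "deltas": [
    {"dr": [0, 0, 0], "offset": [0, 0, 0], "hand": 0.1},
    {"dr": [0, 0, 0], "offset": [0, 0, 0], "hand": 0.1},
    {"dr": [0, 0, 0], "offset": [0, 0, 0], "hand": 0.1},
    {"dr": [0, 0, 0], "offset": [0, 0, 0], "hand": 0.1}
  ],
  "force": 45
}}

```text
clock: 9.8
eef_pos: [503.7, 56.4, 135.2]
eef_rot: [-1.927, 2.238, -0.299]
force: [0.2, -0.4, -1.0]
finger_gap: 31.3
```

```bash
cat > plan.py <<'E'
from h import *;from rig import ctrl
st=ctrl.read_state();print(st["clock"],tob(st["eef_pos"]).round(1),st["joint_pos"].round(2),st["force"].round(1),st["finger_gap"].round(1))
E
python3 - <<'E'
from plan import *
# rigid grip: tool tilt = tube tilt - 25 ; s of TCP-grip
Rt=RB.T@R.from_rotvec(st["eef_rot"]).as_matrix();tcp=tob(st["eef_pos"])
th0=40;a=np.deg2rad(th0);foot=np.array([50.2,-2,14.3]);u=np.array([-np.sin(a),0,np.cos(a)]);w=np.array([np.cos(a),0,np.sin(a)])
G=tcp-19*Rt[:,2];rel=tcp-foot;print("G s",(G-foot)@u,"off",(G-foot)@w,"y",G[1])
ls,lw=rel@u,rel@w
t0=np.rad2deg(np.arctan2(Rt[0,2],-Rt[2,2]));print("tilt",t0,ls,lw)
for th,fx,fz in((40,48,20),(35,44,30),(28,34,42),(20,20,52),(12,5,60),(6,-8,66),(0,-20,70)):
    a=np.deg2rad(th);u=np.array([-np.sin(a),0,np.cos(a)]);w=np.array([np.cos(a),0,np.sin(a)])
    p=np.array([fx,0,fz])+ls*u+lw*w;p[1]=tcp[1]
    print(th,fx,fz,p.round(1),"rimclr",((-62.5-fx)*np.cos(a)+(124-fz)*np.sin(a)).round(1));delta(st,p,t0-40+th)
E
```

```text
Traceback (most recent call last):
  File "plan.py", line 2, in <module>
    st=ctrl.read_state();print(st["clock"],tob(st["eef_pos"]).round(1),st["joint_pos"].round(2),st["force"].round(1),st["finger_gap"].round(1))
                                                                                                                     ^^^^^^^^^^^^^^^^^^^^^^
AttributeError: 'float' object has no attribute 'round'
```

```bash
sed -i 's/st\["finger_gap"\].round(1)/round(st["finger_gap"],1)/' plan.py
cat > tip.py <<'E'
from plan import *
Rt=RB.T@R.from_rotvec(st["eef_rot"]).as_matrix();tcp=tob(st["eef_pos"])
th0=40;a=np.deg2rad(th0);foot=np.array([50.2,-2,14.3]);u=np.array([-np.sin(a),0,np.cos(a)]);w=np.array([np.cos(a),0,np.sin(a)])
G=tcp-19*Rt[:,2];rel=tcp-foot;print("G s",(G-foot)@u,"off",(G-foot)@w,"y",G[1])
ls,lw=rel@u,rel@w
t0=np.rad2deg(np.arctan2(Rt[0,2],-Rt[2,2]));print("tilt",t0,ls,lw)
for th,fx,fz in((40,48,18),(36,46,25),(30,40,33),(24,33,41),(18,23,48),(12,8,55),(6,-6,62),(0,-20,68)):
    a=np.deg2rad(th);u=np.array([-np.sin(a),0,np.cos(a)]);w=np.array([np.cos(a),0,np.sin(a)])
    p=np.array([fx,0,fz])+ls*u+lw*w;p[1]=tcp[1]
    print(th,fx,fz,p.round(1),"rim",((-62.5-fx)*np.cos(a)+(124-fz)*np.sin(a)).round(1),"wall",62.5-fx-16*np.cos(a),"low",fz-16*np.sin(a)-4);delta(st,p,t0-40+th)
E
python3 tip.py
```

```text
9.8 [-63.3  -6.  135.2] [ 0.54  0.37 -0.9   2.17  0.75  0.61 -2.6 ] [ 0.2 -0.4 -1. ] 31.3
G s 182.77586898995085 off -1.2830087999771997 y -5.97842767860739
tilt 15.232863558838417 165.52353366166966 -9.2427017714287
40 48 18 [-65.5  -6.  138.9] rim -16.5 wall 2.243288910096352 low 3.715398245015372
dr [-0.  0.  0.] off [-0.      0.0012 -0.0041]
36 46 25 [-58.8  -6.  153.5] rim -29.6 wall 3.555728090000841 low 11.59543596332043
dr [-4.  0.  0.] off [-0.     -0.0092 -0.0165]
30 40 33 [-50.8  -6.  171.7] rim -43.3 wall 8.64359353944898 low 21.0
dr [-10.   0.   0.] off [-0.     -0.0217 -0.032 ]
24 33 41 [-42.8  -6.  188.5] rim -53.5 wall 14.883272677718386 low 30.492213710787198
dr [-16.   0.   0.] off [-0.     -0.0338 -0.046 ]
18 23 48 [-36.9  -6.  202.6] rim -57.8 wall 24.28309573927754 low 39.05572809000084
dr [-22.   0.   0.] off [-0.     -0.0431 -0.0581]
12 8 55 [-35.5  -6.  215. ] rim -54.6 wall 38.84963838825911 low 47.67341294691585
dr [-28.   0.   0.] off [-0.     -0.0478 -0.0697]
6 -6 62 [-32.5  -6.  225.7] rim -49.7 wall 52.587649674107624 low 56.32754458771755
dr [-34.    0.    0.1] off [-0.     -0.0535 -0.0792]
0 -20 68 [-29.2  -6.  233.5] rim -42.5 wall 66.5 low 64.0
dr [-40.    0.    0.1] off [-0.     -0.0587 -0.086 ]
```

Request:
{"fn": "servo_tool", "kwargs": {
  "deltas": [
    {"dr": [0, 0, 0], "offset": [0, 0.001, -0.004], "hand": 0.1},
    {"dr": [-2, 0, 0], "offset": [0, -0.004, -0.01], "hand": 0.1},
    {"dr": [-4, 0, 0], "offset": [0, -0.009, -0.0165], "hand": 0.1},
    {"dr": [-7, 0, 0], "offset": [0, -0.0155, -0.0245], "hand": 0.1},
    {"dr": [-10, 0, 0], "offset": [0, -0.0217, -0.032], "hand": 0.1},
    {"dr": [-13, 0, 0], "offset": [0, -0.028, -0.039], "hand": 0.1},
    {"dr": [-16, 0, 0], "offset": [0, -0.0338, -0.046], "hand": 0.1},
    {"dr": [-16, 0, 0], "offset": [0, -0.0338, -0.046], "hand": 0.1}
  ]
}}

```text
clock: 10.47
eef_pos: [526.4, 53.1, 189.2]
eef_rot: [2.043, -2.378, -0.019]
force: [1.6, -0.1, -3.6]
finger_gap: 31.3
```

```bash
cat > look.py <<'E'
from plan import *;from rig import cams
tl=np.array(RB.T@R.from_rotvec(st["eef_rot"]).as_matrix());print("tooltilt",np.rad2deg(np.arctan2(tl[0,2],-tl[2,2])).round(1),"roll",np.rad2deg(np.arcsin(tl[2,0])).round(1))
ims={n:cams.get_image(n) for n in("scene","top","wrist")}
def tube(n,yr=(-40,40),xr=(-100,62)):
    im=ims[n];P,uv=pts(im,np.ones((400,640),bool),st);B=tob(P)
    h=cv2.cvtColor(im["color"],cv2.COLOR_BGR2HSV)[uv[:,1],uv[:,0]]
    m=(B[:,1]>yr[0])&(B[:,1]<yr[1])&(B[:,0]>xr[0])&(B[:,0]<xr[1])&(B[:,2]>55)&(B[:,2]<300)&((h[:,1]<60)|(h[:,0]<6)|(h[:,0]>172))
    Q=B[m];Qz=[(z,np.median(Q[abs(Q[:,2]-z)<6],0).round(1).tolist(),int((abs(Q[:,2]-z)<6).sum())) for z in range(60,290,15) if (abs(Q[:,2]-z)<6).sum()>6]
    print(n);[print("  ",q) for q in Qz]
E
python3 - <<'E'
from look import *
tube("scene");tube("top")
cv2.imwrite("pics/m3.png",cv2.resize(np.hstack([ims["scene"]["color"][150:270,260:410],ims["top"]["color"][130:250,240:390]]),None,fx=2.6,fy=2.6))
E
```

```text
10.4667 [-40.4  -5.9 189.2] [ 0.62  0.51 -1.    1.87  0.48  1.05 -2.3 ] [ 1.6 -0.1 -3.6] 31.3
tooltilt -0.8 roll -0.2
scene
   (75, [25.6, -21.6, 77.3], 7)
   (90, [28.1, -4.1, 90.6], 32)
   (105, [21.0, -6.1, 104.8], 37)
   (120, [14.5, -6.8, 120.9], 42)
   (135, [8.0, -5.0, 136.2], 39)
   (150, [1.7, -5.6, 150.7], 38)
   (165, [-5.5, -9.1, 165.4], 41)
   (180, [-11.4, -6.9, 179.8], 37)
   (195, [-20.6, -7.7, 194.6], 60)
   (210, [-27.5, -6.1, 209.6], 61)
   (225, [-32.2, -8.2, 224.5], 91)
   (240, [-29.1, 7.4, 240.1], 29)
   (255, [-28.5, 9.6, 254.3], 23)
   (285, [-7.6, 14.9, 286.0], 26)
top
   (210, [-57.4, -0.4, 214.4], 7)
   (225, [-55.6, -6.7, 220.1], 16)
   (285, [-68.6, -5.3, 289.6], 10)
```

View pics/m3.png

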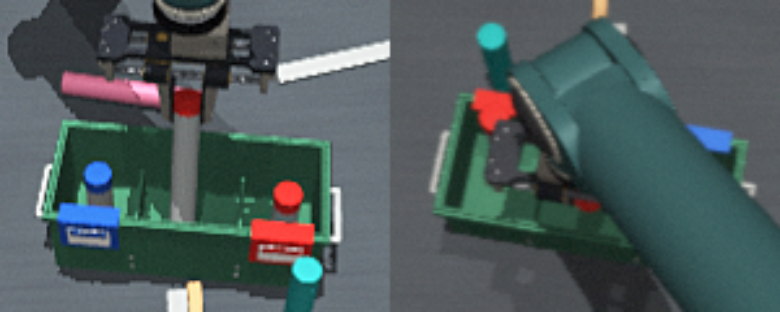

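The picture shows the tube held at (185,160), leaning about 24.5°, with its foot below the rim. There is no slip in the grip. Continuing to upright.

```bash
sed -e 's/^th0=40/th0=24.5/' -e 's/np.array(\[50.2,-2,14.3\])/np.array([33,-4,41.])/' -e 's/t0-40+th/t0-24.5+th/' -e 's/in((40,48.*68)):/in((18,23,48),(12,8,55),(6,-6,62),(0,-22,68)):/' tip.py >tip2.py; grep -c "24.5" tip2.py; python3 tip2.py
python3 - <<'E'
import pickle
from h import *
d=pickle.load(open("d0.pkl","rb"))
# mates: cap tops at z=164
for n in("top","scene"):
    im=d[n];P,uv=pts(im,hue(im,172,6,120,60)|hue(im,100,128,120,60));B=tob(P)
    for s in(1,-1):
        q=B[(abs(B[:,2]-163)<5)&(abs(B[:,1]-s*109)<40)&(abs(B[:,0])<80)];print(n,s,len(q),np.median(q,0).round(1),np.ptp(q,0).round(0))
E
```

```text
2
10.6167 [-44.4  -5.9 187.4] [ 0.62  0.51 -1.    1.88  0.49  1.04 -2.31] [-0.9  0.  -4. ] 31.4
G s 182.48817578558786 off -1.5460689925676467 y -5.8901862296623975
tilt -0.8435538725782897 165.31678489599315 -9.678923602145296
18 23 48 [-37.3  -5.9 202.2] rim -57.8 wall 24.28309573927754 low 39.05572809000084
dr [-6.5  0.   0.1] off [ 0.     -0.0069 -0.0149]
12 8 55 [-35.8  -5.9 214.7] rim -54.6 wall 38.84963838825911 low 47.67341294691585
dr [-12.5  -0.    0.1] off [ 0.     -0.0081 -0.0274]
6 -6 62 [-32.9  -5.9 225.4] rim -49.7 wall 52.587649674107624 low 56.32754458771755
dr [-18.5  -0.    0.1] off [ 0.     -0.0109 -0.0381]
0 -22 68 [-31.7  -5.9 233.3] rim -40.5 wall 68.5 low 64.0
dr [-24.5  -0.    0.1] off [ 0.     -0.012  -0.0461]
top 1 92 [ 34.6 115.  162.8] [30. 31. 10.]
top -1 85 [  31.  -102.8  163.1] [30. 28.  9.]
scene 1 84 [ 41.3 114.6 164. ] [31. 29. 10.]
scene -1 80 [  35.1 -103.9  164.1] [33. 30. 10.]
```

Request:
{"fn": "servo_tool", "kwargs": {
  "deltas": [
    {"dr": [-3, 0, 0], "offset": [0, -0.0035, -0.0075], "hand": 0.1},
    {"dr": [-6.5, 0, 0], "offset": [0, -0.007, -0.015], "hand": 0.1},
    {"dr": [-9.5, 0, 0], "offset": [0, -0.0075, -0.0212], "hand": 0.1},
    {"dr": [-12.5, 0, 0], "offset": [0, -0.008, -0.0274], "hand": 0.1},
    {"dr": [-15.5, 0, 0], "offset": [0, -0.0095, -0.033], "hand": 0.1},
    {"dr": [-18.5, 0, 0], "offset": [0, -0.011, -0.038], "hand": 0.1},
    {"dr": [-21.5, 0, 0], "offset": [0, -0.0115, -0.0422], "hand": 0.1},
    {"dr": [-24.5, 0, 0], "offset": [0, -0.012, -0.0461], "hand": 0.1},
    {"dr": [-24.5, 0, 0], "offset": [0, -0.012, -0.0461], "hand": 0.1},
    {"dr": [-24.5, 0, 0], "offset": [0, -0.012, -0.0461], "hand": 0.1}
  ]
}}

```text
clock: 11.45
eef_pos: [536.0, 51.9, 233.3]
eef_rot: [1.838, -2.133, -0.477]
force: [0.0, 0.1, -4.5]
finger_gap: 31.1
```

Run:
```python
from look import *
tube("scene");tube("wrist",xr=(-100,58))
delta(st,(tob(st["eef_pos"])+[0,116,0]),-25.3)
cv2.imwrite("pics/m4.png",cv2.resize(np.hstack([ims["scene"]["color"][130:270,260:410],ims["wrist"]["color"][:280:2,100:540:2]]),None,fx=2,fy=2))
```

```text
11.45 [-30.7  -5.6 233.3] [ 0.5   0.73 -0.95  1.5   0.34  1.58 -2.21] [ 0.   0.1 -4.5] 31.1
tooltilt -25.2 roll -0.0
scene
   (75, [-10.0, -4.0, 76.4], 14)
   (90, [-9.6, -2.7, 89.3], 17)
   (105, [-10.3, -2.8, 106.6], 22)
   (120, [-9.5, -6.4, 120.0], 23)
   (135, [-9.3, -6.1, 134.4], 19)
   (150, [-9.1, -6.6, 151.9], 21)
   (165, [-8.7, -6.9, 164.9], 22)
   (180, [-7.8, -7.0, 179.3], 23)
   (195, [-7.9, -4.1, 195.3], 19)
   (210, [-7.7, -7.0, 209.9], 27)
   (225, [-8.1, -7.5, 225.4], 23)
   (240, [-9.3, -7.9, 239.7], 27)
   (255, [-6.8, -6.5, 255.2], 24)
wrist
   (75, [-8.5, -3.1, 76.7], 109)
   (90, [-9.2, -3.1, 90.5], 159)
   (105, [-9.1, -3.2, 105.2], 202)
   (120, [-9.0, -4.1, 119.8], 242)
   (135, [-8.5, -3.4, 135.1], 243)
   (150, [-8.3, -3.4, 150.4], 292)
   (165, [-8.3, -3.5, 165.1], 337)
   (180, [-7.9, -4.3, 180.4], 395)
   (195, [-7.8, -4.3, 195.0], 475)
   (210, [-7.5, -3.8, 210.4], 556)
   (225, [-7.8, -4.4, 225.5], 696)
   (240, [-10.0, -4.4, 240.3], 1236)
   (255, [-8.3, -4.5, 255.4], 1717)
   (270, [-12.3, -4.5, 266.6], 3259)
   (285, [3.5, 10.8, 286.0], 1430)
dr [-0.1 -0.   0.1] off [-1.16e-01 -2.00e-04 -1.00e-04]
```

View pics/m4.png

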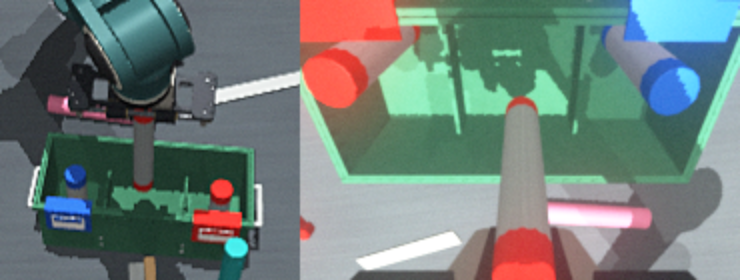

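The tube is upright to within about 0.5°: axis at bin (-24,-4), foot at z ≈ 67, between the partition tops at 49 and the rim at 124. Shifting over the partition into the red bay.

Request:
{"fn": "servo_tool", "kwargs": {
  "deltas": [
    {"dr": [0.3, 0, 0], "offset": [-0.008, 0, 0], "hand": 0.1},
    {"dr": [0.4, 0, 0], "offset": [-0.023, 0, 0], "hand": 0.1},
    {"dr": [0.4, 0, 0], "offset": [-0.043, 0, 0], "hand": 0.1},
    {"dr": [0.4, 0, 0], "offset": [-0.063, 0, 0], "hand": 0.1},
    {"dr": [0.4, 0, 0], "offset": [-0.083, 0, 0], "hand": 0.1},
    {"dr": [0.4, 0, 0], "offset": [-0.1, 0, 0], "hand": 0.1},
    {"dr": [0.4, 0, 0], "offset": [-0.11, 0, 0], "hand": 0.1},
    {"dr": [0.4, 0, 0], "offset": [-0.114, 0, 0], "hand": 0.1},
    {"dr": [0.4, 0, 0], "offset": [-0.114, 0, 0], "hand": 0.1}
  ]
}}

```text
clock: 12.35
eef_pos: [552.9, 165.9, 234.5]
eef_rot: [1.844, -2.135, -0.472]
force: [0.1, -0.3, -3.5]
finger_gap: 31.2
```

Run:
```python
from look import *
tube("scene",(70,150),(-60,5));tube("wrist",(70,150),(-60,5))
P=tob(st["eef_pos"]);
for dz in(20,45,60,64):delta(st,P-[0,0,dz],-24.9)
```

```text
12.35 [-31.  109.6 234.5] [ 0.31  0.78 -0.95  1.42  0.32  1.57 -2.36] [ 0.1 -0.3 -3.5] 31.2
tooltilt -24.9 roll -0.1
scene
   (105, [-13.4, 97.6, 106.7], 8)
   (120, [-9.4, 104.1, 122.3], 20)
   (135, [-8.7, 107.2, 134.3], 23)
   (150, [-9.8, 105.8, 149.0], 27)
   (165, [-7.7, 108.9, 163.9], 20)
   (180, [-8.3, 106.6, 180.0], 26)
   (195, [-8.3, 105.0, 194.6], 25)
   (210, [-8.4, 109.1, 209.3], 26)
   (225, [-9.1, 107.4, 225.7], 31)
   (240, [-9.7, 107.8, 237.6], 36)
   (255, [-7.5, 107.4, 255.9], 28)
wrist
   (75, [-9.9, 103.4, 77.0], 22)
   (90, [-9.1, 107.7, 91.7], 105)
   (105, [-8.4, 112.2, 105.1], 193)
   (120, [-8.3, 112.5, 120.2], 220)
   (135, [-8.4, 112.0, 134.9], 243)
   (150, [-8.2, 111.9, 150.2], 288)
   (165, [-8.2, 111.8, 165.1], 324)
   (180, [-8.0, 111.7, 180.2], 394)
   (195, [-7.9, 111.0, 195.3], 462)
   (210, [-7.9, 111.0, 210.3], 551)
   (225, [-7.8, 110.9, 225.4], 682)
   (240, [-10.4, 110.3, 240.3], 1205)
   (255, [-9.1, 110.8, 255.5], 1679)
   (270, [-12.5, 110.3, 267.8], 3339)
   (285, [1.9, 126.1, 285.0], 1248)
dr [-0.  -0.   0.2] off [ 0.     -0.0084  0.0181]
dr [-0.  -0.   0.2] off [ 0.0001 -0.0189  0.0408]
dr [-0.  -0.   0.2] off [ 0.0001 -0.0252  0.0544]
dr [-0.  -0.   0.2] off [ 0.0001 -0.0269  0.0581]
```

Request:
{"fn": "servo_tool", "kwargs": {
  "deltas": [
    {"dr": [0, 0, 0], "offset": [0, -0.003, 0.0063], "hand": 0.1},
    {"dr": [0, 0, 0], "offset": [0, -0.0067, 0.0145], "hand": 0.1},
    {"dr": [0, 0, 0], "offset": [0, -0.0109, 0.0236], "hand": 0.1},
    {"dr": [0, 0, 0], "offset": [0, -0.0151, 0.0327], "hand": 0.1},
    {"dr": [0, 0, 0], "offset": [0, -0.0189, 0.0408], "hand": 0.1},
    {"dr": [0, 0, 0], "offset": [0, -0.0218, 0.0472], "hand": 0.1},
    {"dr": [0, 0, 0], "offset": [0, -0.0235, 0.0508], "hand": 0.1},
    {"dr": [0, 0, 0], "offset": [0, -0.0239, 0.0517], "hand": 0.1},
    {"dr": [0, 0, 0], "offset": [0, -0.0239, 0.0517], "hand": 0.1},
    {"dr": [0, 0, 0], "offset": [0, -0.0239, 0.0517], "hand": 0.1}
  ]
}}

```text
clock: 13.33
eef_pos: [553.4, 164.7, 177.8]
eef_rot: [1.842, -2.138, -0.472]
force: [0.2, 0.4, -3.9]
finger_gap: 31.2
```

Run:
```python
from look import *
tube("wrist",(70,150),(-60,5))
im=ims["wrist"];P,uv=pts(im,hue(im,172,6,120,60),st);B=tob(P);q=B[(abs(B[:,0]+25)<16)&(abs(B[:,1]-110)<16)&(B[:,2]>190)];print("head z",np.percentile(q[:,2],[50,80,95]))
q=B[(abs(B[:,0]-37)<25)&(abs(B[:,1]-115)<25)&(abs(B[:,2]-163)<5)];print("mate",np.median(q,0))
```

```text
13.3333 [-30.3 108.5 177.8] [ 0.3   0.83 -0.92  1.46  0.36  1.48 -2.36] [ 0.2  0.4 -3.9] 31.2
tooltilt -24.8 roll -0.1
wrist
   (75, [-14.2, 96.8, 76.3], 13)
   (90, [-11.8, 98.2, 90.7], 44)
   (105, [-10.0, 101.7, 106.6], 125)
   (120, [-7.4, 110.5, 120.4], 376)
   (135, [-7.3, 110.5, 135.4], 441)
   (150, [-7.1, 109.8, 150.4], 530)
   (165, [-7.1, 109.7, 165.3], 648)
   (180, [-8.9, 109.1, 180.4], 1077)
   (195, [-9.2, 109.1, 195.5], 1499)
   (210, [-11.3, 109.5, 210.8], 3484)
   (225, [1.7, 124.8, 224.1], 1131)
   (240, [-1.2, 125.8, 234.8], 93)
   (255, [-0.9, 128.6, 254.9], 442)
head z [210.89937817 211.32121551 211.67891393]
mate [ 40.37951832 117.18934725 163.67764024]
```

Request:
{"fn": "servo_tool", "kwargs": {
  "deltas": [
    {"dr": [0, 0, 0], "offset": [0, -0.0008, 0.0018], "hand": 0.1},
    {"dr": [0, 0, 0], "offset": [0, -0.0015, 0.0032], "hand": 0.1},
    {"dr": [0, 0, 0], "offset": [0, -0.0021, 0.0045], "hand": 0.1},
    {"dr": [0, 0, 0], "offset": [0, -0.0025, 0.0054], "hand": 0.1},
    {"dr": [0, 0, 0], "offset": [0, -0.0025, 0.0054], "hand": 0.1}
  ]
}}

```text
clock: 13.9
eef_pos: [553.1, 164.3, 171.2]
eef_rot: [1.841, -2.137, -0.472]
force: [0.5, 0.6, -3.8]
finger_gap: 31.1
```

Request:
{"fn": "servo_tool", "kwargs": {
  "deltas": [
    {"dr": [0, 0, 0], "offset": [0, -0.0003, 0.0006], "hand": 0.1},
    {"dr": [0, 0, 0], "offset": [0, -0.0004, 0.0009], "hand": 0.1},
    {"dr": [0, 0, 0], "offset": [0, -0.0004, 0.0009], "hand": 0.1}
  ]
}}

```text
clock: 14.15
eef_pos: [553.3, 164.5, 170.8]
eef_rot: [1.841, -2.137, -0.472]
force: [0.4, -0.2, -1.1]
finger_gap: 31.6
```

Request:
{"fn": "servo_tool", "kwargs": {
  "deltas": [
    {"dr": [0, 0, 0], "offset": [0, -0.0002, 0.0005], "hand": 0.1},
    {"dr": [0, 0, 0], "offset": [0, -0.0002, 0.0005], "hand": 0.1},
    {"dr": [0, 0, 0], "offset": [0, -0.0002, 0.0005], "hand": 0.1}
  ]
}}

```text
clock: 14.4
eef_pos: [553.3, 164.6, 170.8]
eef_rot: [1.842, -2.137, -0.472]
force: [0.0, -1.0, 3.2]
finger_gap: 31.1
```

On the floor: the force changed from -3.9 N to +3.2 N. Releasing gently.

Request:
{"fn": "servo_tool", "kwargs": {
  "deltas": [
    {"dr": [0, 0, 0], "offset": [0, 0, 0], "hand": 0.34},
    {"dr": [0, 0, 0], "offset": [0, 0, 0], "hand": 0.37},
    {"dr": [0, 0, 0], "offset": [0, 0, 0], "hand": 0.4},
    {"dr": [0, 0, 0], "offset": [0, 0, 0], "hand": 0.45},
    {"dr": [0, 0, 0], "offset": [0, 0, 0], "hand": 0.55},
    {"dr": [0, 0, 0], "offset": [0, 0, 0], "hand": 0.65},
    {"dr": [0, 0, 0], "offset": [0, 0, 0], "hand": 0.65},
    {"dr": [0, 0, 0], "offset": [0, 0, 0], "hand": 0.65}
  ],
  "force": 10
}}

```text
clock: 15.07
eef_pos: [553.2, 164.4, 169.9]
eef_rot: [1.841, -2.137, -0.472]
force: [-0.4, -0.1, -0.9]
finger_gap: 59.5
```

Run:
```python
from look import *
tube("wrist",(70,150),(-60,5))
im=ims["wrist"];P,uv=pts(im,hue(im,172,6,120,60),st);B=tob(P);q=B[(abs(B[:,0]+25)<25)&(abs(B[:,1]-110)<25)&(B[:,2]>190)];print("head",np.median(q,0),np.ptp(q,0))
cv2.imwrite("pics/m5.png",im["color"])
```

```text
15.0667 [-30.5 108.1 169.9] [ 0.3   0.84 -0.92  1.47  0.37  1.47 -2.36] [-0.4 -0.1 -0.9] 59.5
tooltilt -24.9 roll -0.0
wrist
   (75, [-16.8, 96.2, 77.0], 9)
   (90, [-13.2, 98.2, 91.3], 42)
   (105, [-11.6, 101.0, 106.4], 117)
   (120, [-8.4, 109.8, 120.5], 392)
   (135, [-8.0, 110.7, 135.1], 504)
   (150, [-8.0, 110.6, 150.1], 592)
   (165, [-8.9, 110.5, 166.1], 839)
   (180, [-12.2, 110.9, 180.2], 1464)
   (195, [-8.7, 110.8, 195.3], 1949)
   (210, [-9.7, 111.2, 206.8], 1878)
   (225, [1.7, 138.8, 223.6], 890)
   (240, [-4.2, 142.3, 242.8], 437)
   (255, [0.7, 142.4, 251.8], 369)
head [-13.28861064 110.70199278 203.51554462] [31.82229623 30.72162958 15.10053081]
```

View pics/m5.png

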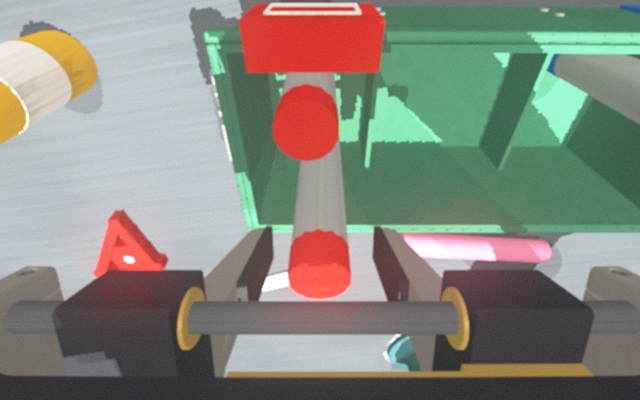

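The tube stands free between the open fingers at pixel (320,265), with the red mate upright at (305,122). Retreating along the tool axis.

Request:
{"fn": "servo_tool", "kwargs": {
  "deltas": [
    {"dr": [0, 0, 0], "offset": [0, 0, -0.005], "hand": 0.65},
    {"dr": [0, 0, 0], "offset": [0, 0, -0.015], "hand": 0.65},
    {"dr": [0, 0, 0], "offset": [0, 0, -0.03], "hand": 0.65},
    {"dr": [0, 0, 0], "offset": [0, 0, -0.05], "hand": 0.65},
    {"dr": [0, 0, 0], "offset": [0, 0, -0.075], "hand": 0.65},
    {"dr": [0, 0, 0], "offset": [0, 0, -0.1], "hand": 0.65},
    {"dr": [0, 0, 0], "offset": [0, 0, -0.125], "hand": 0.65},
    {"dr": [0, 0, 0], "offset": [0, 0, -0.15], "hand": 0.65},
    {"dr": [0, 0, 0], "offset": [0, 0, -0.15], "hand": 0.65},
    {"dr": [0, 0, 0], "offset": [0, 0, -0.15], "hand": 0.65}
  ]
}}

```text
clock: 16.05
eef_pos: [616.4, 155.5, 307.8]
eef_rot: [1.843, -2.14, -0.471]
force: [-0.5, 0.3, -0.4]
finger_gap: 59.5
```

Run:
```python
from look import *
tube("wrist",(70,150),(-60,5))
for n in("wrist","scene"):
    im=ims[n]
    P,uv=pts(im,hue(im,172,6,120,60),st);B=tob(P)
    q=B[(abs(B[:,2]-204)<3)&(abs(B[:,1]-110)<40)&(abs(B[:,0])<60)];print(n,"head",np.median(q,0),np.ptp(q,0))
    q=B[(abs(B[:,2]-163)<4)&(abs(B[:,1]-110)<40)&(B[:,0]>15)&(B[:,0]<60)];print("mate",np.median(q,0),np.ptp(q,0))
a=ims["scene"]["color"][130:290,240:420];b=ims["wrist"]["color"][:320:2,140:500:2]
cv2.imwrite("pics/m6.png",cv2.resize(np.hstack([a,b]),None,fx=2.2,fy=2.2))
```

```text
16.05 [ 33.4 108.8 307.8] [ 0.24  0.81 -0.92  1.15  0.33  1.77 -2.31] [-0.5  0.3 -0.4] 59.5
tooltilt -24.7 roll -0.1
wrist
   (60, [-59.5, 97.9, 60.1], 93)
   (75, [-59.6, 95.0, 75.2], 112)
   (90, [-59.5, 97.9, 91.0], 128)
   (105, [-59.3, 103.7, 105.5], 168)
   (120, [-12.0, 108.5, 120.0], 238)
   (135, [-6.2, 111.8, 135.0], 148)
   (150, [-6.3, 112.3, 150.4], 160)
   (165, [-6.5, 111.6, 165.2], 180)
   (180, [-6.4, 111.5, 180.0], 199)
   (195, [-6.4, 111.4, 194.9], 221)
   (210, [-18.7, 111.4, 205.8], 652)
wrist head [-17.41167269 112.27809388 205.70032486] [31.93728392 30.07939626  5.92953492]
mate [ 41.98999789 118.05474233 165.90318427] [31.31773492 30.03554356  7.75117774]
scene head [-21.39593866 109.23740873 204.11043086] [29.53639483 26.84286515  5.65622163]
mate [ 39.70164265 114.78415222 163.76266603] [33.86645215 29.57133855  7.88899432]
```

View pics/m6.png

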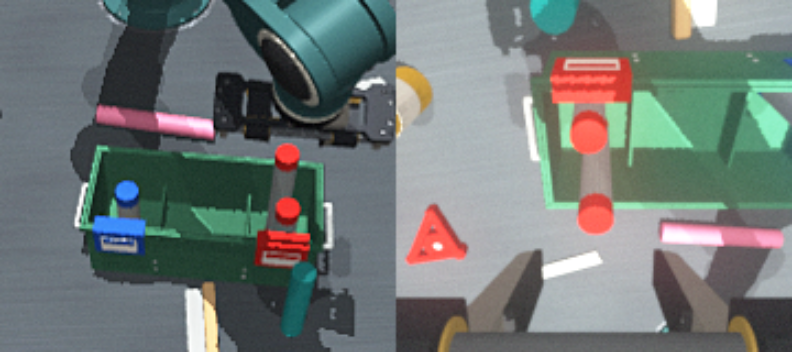

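The tube stands upright in the red bay. Scene view: its head is at (287,155) and the red mate at (288,210). The blue mate stands at (127,190), and the gripper is clear of everything.

```bash
python3 -c "
from rig import ctrl
s=ctrl.read_state();print(s['clock'],s['force'].round(1),abs(s['qvel']).max());print(ctrl.close_job())"
```

```text
16.2 [-0.6 -0.4 -0.5] 0.005672681260934441
the job is handed in; nothing more can be done
None
```

The toppled tube now stands upright on the floor of the red bay, next to the red-capped tube, and I handed the job in at 16.2 s. I gripped it near its head, tipped it upright inside the bin and carried it over the partition. Its foot stayed at about 68 mm or lower, against the 124 mm rim. I then lowered it until the force showed floor contact (-3.9 N to +3.2 N), let go and backed off.

**Last checks:**
- **Tube:** the head is at about 204 mm (scene camera) or 206 mm (wrist camera), against 204 mm expected. It is upright within about 0.5° and sits about 20 mm to the robot's side of the bay's centre.
- **Standing tubes:** the red-capped tube is where it was, within measuring noise. The blue-capped tube also still stands by eye in the last view; I did not measure it again.
- **Gripper:** it touches nothing, and the force reading is about zero.
- **Other things on the bench:** I did not check each one in the last pictures. The gripper worked only at the tube and bin, and the other moves were well above the bench.

**Problems and disagreements:**
- My first approach with a 40° tool tilt ran joints 1 to 4 onto their range limits. I had to back out and come in again, which cost about 5 s; nothing was touched.
- In the last views the wrist and scene cameras differ by about 2 to 4 mm on positions, a little over the stated 2 mm calibration accuracy.

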